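# Dock the socket plate and hold its bayonet plug locked

## Task

Lower the blue socket plate over the two locating pins of the aluminium dock until it rests flush. Then take the red-handled bayonet plug from its stand, push it into the socket on the plate, twist it a quarter turn clockwise (seen from above) against the spring, and finish while still holding it in the gripper, pushed fully home so that its collar sits flush on the socket. Leave the multimeter, the parts case and the mouse where they are.

Things in the scene. Friction and masses are not known exactly. Their poses are not given: they have to be found in the camera images.
- dock: Fixed aluminium slab, 170 (x) x 90 (y) x 20 mm high, black strips at both ends. Origin: centre of its underside, on the table. Two upright steel locating pins, 10 mm diameter, at x = +58 and -58 mm, y = 0, rise 20 mm above its top; the last 6 mm taper to 5 mm diameter.
- plate: Loose socket plate, 0.3 kg, flat on the table at first: blue plate 150 (x) x 70 (y) x 8 mm, with 13 mm through holes at x = +58 and -58 mm, y = 0; in its middle a square socket block (black, grey top), 46 x 46 mm, 30 mm high, sides along x and y, good to grip. Origin: centre of the blue plate's underside, which rests on the dock's top. It fits either way round (half turn).
- socket_top (a point): Centre of the socket block's top face, 38 mm above the plate's origin, axes as the plate's. The top is a 5 mm flange with a keyway: a central hole of about 21 mm and slots 9 mm wide along plate x, 35 mm from end to end. Below the flange the plug's lugs can turn only clockwise seen from above, and meet stops just past a quarter turn (93 degrees).
- contact (a joint): Brass spring contact inside the socket: how far it is pressed down, m. 0 = free, about 0.010 with the plug fully home. It pushes up with 3 N at 0 and 12 N at 0.010. The plug first touches it when its collar is 10 mm above the block's top.
- stand: Fixed grey block, 64 x 64 x 32 mm high, with a rectangular through opening of 36 (x) x 24 (y) mm; the plug starts in it, upright, its collar resting on the block's top. Origin: centre of its underside.
- plug: Loose bayonet plug, 0.12 kg, upright. Origin: centre of the underside of its steel collar (42 mm diameter, 5 mm thick). Above the collar a red bar handle 36 (x) x 16 (y) x 35 mm high, its top 40 mm above the origin. Below the origin a shaft of 18 mm diameter, 22 mm long, its last 5 mm tapering to 12 mm. Works either way round (half turn).
- plug_grip (a point): Middle of the red handle, 24 mm above the plug's origin, axes as the plug's.
- plug_lugs (a point): Middle of the two brass lugs, 11 mm below the plug's origin, axes as the plug's. They stick out along plug x (30 mm tip to tip, 6 mm wide, 5 mm high) and go down through the slots. They can turn once the collar is within 3.5 mm of the block's top; fully home the collar touches it. Let go after the turn, the plug springs up 3.5 mm until the lugs catch under the flange.
- multimeter: Orange handheld multimeter lying flat, 170 x 85 x 40 mm; leave it alone. Origin: centre of its underside.
- parts_case: Grey flat parts case with orange latches, 130 (x) x 200 (y) x 48 mm; leave it alone. Origin: centre of its underside.
- mouse: Black computer mouse, 108 x 60 x 27 mm; leave it alone. Origin: centre of its underside.

How it is judged:
By the outcome, as a careful person would: the job done as asked, in the order asked, and still so for the second after the job is handed in, while the arm keeps its last pose, push and grip.
It also fails if it takes over 69 s, if anything falls off the work surface, if the arm or the gripper's body presses on something with over 40 N, if the wrist force passes 120 N, or if a joint passes its speed limit or range.

## Robot

A 6-joint arm with a two-finger parallel gripper is mounted at the origin on the work surface. World frame = base frame: x ahead of the robot, y to its left, z up, the work surface at z = 0. Lengths are in m, angles in rad, forces in N, time in s.
With the tool pointing down it reaches from about 0.35 to 0.975 m from the base axis. Payload 4.9 kg.
Tool frame: the origin (TCP) lies midway between the tips of the shut fingers; the grasp point (between the pads) lies 19 mm behind it; z points along the fingers, y is the direction in which the jaws open and shut (so a half turn about z gives the same grasp; the last joint's range is limited). The gripper opens to 85 mm and grips with 20 to 120 N. Pads are 22 mm wide; open, the fingers measure 114 mm over their backs; the gripper's body (76 mm by 85 mm) begins 54 mm behind the grasp point. The pads swing forward as they close: fully open they stand 13 mm farther back than shut.
Start: joints at [-1.235, 0.053, 1.613, -0, 1.476, -0.119], TCP at [0.275, -0.561, 0.231] pointing down, gripper open.
Joint ranges: [-3.01, 3.01], [-1.01, 2.22], [0.06, 2.58], [-1.02, 4.17], [0.09, 2.62], [-3.14, 3.14]. Speed limits (rad/s): [2.57, 2.57, 3.14, 3.14, 3.14, 3.14].

## Interface

Orientations are given as a rotation vector (axis times angle).
In Python, from station import ctrl gives the robot as it stands.
- The arm moves only by the tool jog_arm, never from a script. Its argument "steps" is a list of rows, each an object of numbers: "dx", "dy", "dz": the shift along the world's x, y, z in units of 60 mm (1.0 is 60 mm); "twist": the turn about the world's z in units of 10 degrees (1.0 is 10 degrees). A call has 1 to 5 rows; each row is the pose to reach, as a shift and turn from the pose measured when the call began; what a row does not reach only later rows make up. A row lasts 1/8 s, in which the tool goes at most 62.5 mm and 10.7 degrees, less where a joint would pass 70% of its speed; a pose out of reach is approached as far as the arm can. A call with a gripper value outside its range is refused whole. "gripper" is the closure in counts, from 0 (fully open) to 255 (shut), set as the call begins (left out, the last holds). The fingers move at their own pace and stop on an object; "newtons" is the grip in N (left out, the last holds). Time passes only in rows, so rows that repeat a pose let the fingers close. It gives the time, the measured TCP pose, the force and the opening at its end, in the units of the state.
- ctrl.get_obs(): the state, without advancing time (a new reading comes with each control period).
- ctrl.get_image(name): name is "side" or "top" or "wrist"; returns a dict with "frame" (400x640x3 uint8, red, green, blue), "range_z" (400x640 float32, m along the optical axis (not along the pixel's ray), 0 where there is no reading), "fx", "fy", "cx", "cy" (pixels), "extrinsics" (4x4, takes a point from camera to world coordinates). Camera axes: x right, y down, z forward; pixel columns grow to the right and rows downward; lengths in m; the calibration is good to about 2 mm. A picture is of the moment at which its call begins.
- ctrl.finish_job(): hands the job in, once; it reports no verdict.
The state is a dict: "t": time; "q": joint angles; "dq": joint speeds; "effort": joint torques, N m; "tool_pos": TCP position; "tool_rot": TCP orientation; "contact_force": force on the tool from outside, world axes, zero at the start; "wrist_torque": the same for the moment, N m; "opening": finger opening in m.
Only numpy, scipy, OpenCV 4.12 (cv2) and the standard library are available. Lean on these libraries where they do the work, as an engineer would, in place of code of your own. Each camera call takes 0.05 s, during which the arm holds its last target.

## Working session

There is one attempt and no reset: what is moved stays moved. The work goes in short steps, Python scripts to look and compute and a tool call to move; the robot and the scene stay as the last step left them, time stands still between calls to the robot, and variables do not carry over. Pictures are saved under pics/ and viewed, and the job is handed in when it is done.

Besides the shell and the picture viewer there is one more tool, called after "Call:" as name(argument=value, ...), one argument or row to a line, values as JSON. jog_arm: Moves the arm, as the interface text tells. Its arguments: {"type":"object","properties":{"steps":{"type":"array"},"gripper":{"type":"number"},"newtons":{"type":"number"}},"required":["steps"]}

```bash
mkdir -p pics; ls; cat > h.py <<'E'
import numpy as np, cv2
from station import ctrl
def grab(n,tag):
    im=ctrl.get_image(n); cv2.imwrite(f'pics/{tag}.png',cv2.cvtColor(im['frame'],cv2.COLOR_RGB2BGR)); np.savez(f'pics/{tag}.npz',**im); return im
def world(im):
    d=im['range_z'];v,u=np.mgrid[:d.shape[0],:d.shape[1]]
    p=np.stack([(u-im['cx'])/im['fx']*d,(v-im['cy'])/im['fy']*d,d,np.ones_like(d)],-1)
    return (p@np.array(im['extrinsics']).T)[...,:3]
def ray(im,u,v,z):
    E=np.array(im['extrinsics']);r=E[:3,:3]@np.array([(u-im['cx'])/im['fx'],(v-im['cy'])/im['fy'],1.]);o=E[:3,3]
    return o+r*(z-o[2])/r[2]
E
python3 - <<'E'
from h import *
for n in ('top','side','wrist'):
    im=grab(n,n+'0'); print(n,im['fx'],np.round(im['extrinsics'],3).tolist())
print(ctrl.get_obs())
E
```

```text
pics
top 487.8713377489406 [[0.063, -0.976, 0.207, 0.344], [-0.998, -0.062, 0.011, -0.013], [0.002, -0.207, -0.978, 1.17], [0.0, 0.0, 0.0, 1.0]]
side 407.4912778189669 [[-0.969, -0.15, 0.194, 0.417], [-0.245, 0.57, -0.784, 0.657], [0.007, -0.808, -0.59, 0.564], [0.0, 0.0, 0.0, 1.0]]
wrist 332.15092348310327 [[0.439, -0.858, -0.266, 0.341], [-0.898, -0.42, -0.128, -0.528], [-0.002, 0.295, -0.956, 0.372], [0.0, 0.0, 0.0, 1.0]]
{'t': 0.15, 'q': array([-1.23500484e+00,  5.32473813e-02,  1.61399191e+00, -1.15368710e-05,
        1.47603593e+00, -1.19002479e-01]), 'dq': array([ 1.31042037e-03, -1.09846332e-03, -3.88702905e-03, -5.28357173e-06,
        3.93100958e-04, -6.51896874e-04]), 'effort': array([ 4.97095589e-04, -3.94242454e+01, -3.70721734e+01, -9.77406921e-05,
        4.70906147e-03, -1.20027423e-05]), 'tool_pos': array([ 0.27437759, -0.56099383,  0.23031135]), 'tool_rot': array([-3.05908831e+00, -7.07872687e-01,  3.03695453e-04]), 'contact_force': array([0.85196839, 0.50600046, 0.34848743]), 'wrist_torque': array([0.0454259 , 0.00212992, 0.08369254]), 'opening': 0.08538187388116975}
```

View pics/top0.png

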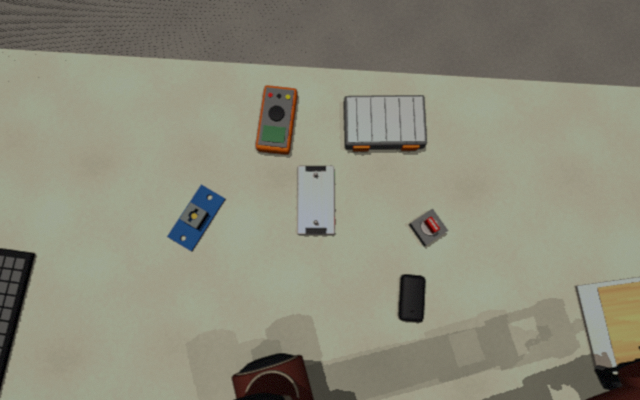

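View pics/side0.png

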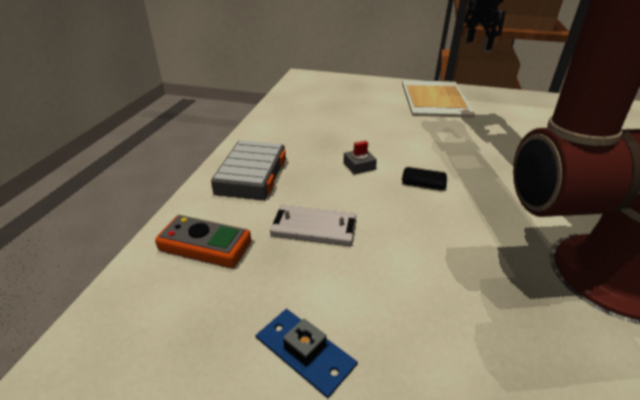

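The top view shows the plate at about (197,217), the dock at (316,200) with pins at (316,176) and (316,223), and the plug in its stand at (429,227). Next I measure each of them.

```bash
python3 - <<'E'
from h import *
im=dict(np.load('pics/top0.npz')); f=im['frame']; hsv=cv2.cvtColor(f,cv2.COLOR_RGB2HSV)
def rect(mask,z,name,roi):
    m=np.zeros_like(mask);x0,y0,x1,y1=roi;m[y0:y1,x0:x1]=mask[y0:y1,x0:x1]
    c,_=cv2.findContours(m,cv2.RETR_EXTERNAL,cv2.CHAIN_APPROX_NONE);c=max(c,key=cv2.contourArea)
    P=np.array([ray(im,u,v,z)[:2] for u,v in c[:,0]],np.float32)
    r=cv2.minAreaRect(P*1000);print(name,np.round(r[0],1),np.round(r[1],1),round(r[2],1))
    b=cv2.boxPoints(r)
rect(cv2.inRange(hsv,(100,120,40),(125,255,255)),.008,'plate',(150,170,240,265))
rect(cv2.inRange(hsv,(0,130,60),(8,255,255)),.072,'handle',(400,200,460,250))
g=cv2.cvtColor(f,cv2.COLOR_RGB2GRAY)
W=world(im)
rect(((W[...,2]>.012)&(W[...,2]<.05)).astype(np.uint8)*255,.02,'dock',(285,155,350,245))
rect(((W[...,2]>.02)).astype(np.uint8)*255,.032,'stand',(400,200,460,255))
rect(((W[...,2]>.025)).astype(np.uint8)*255,.038,'block',(150,170,240,265))
big=lambda x0,y0,x1,y1:cv2.resize(f[y0:y1,x0:x1,::-1],None,fx=6,fy=6,interpolation=cv2.INTER_CUBIC)
cv2.imwrite('pics/c1.png',np.hstack([big(160,180,235,255),big(285,160,345,235)]))
for n,u,v in(('d',316,200),('plug',431,225),('st',429,240)): print(n,W[v,u])
E
```

```text
plate [522.3 299.3] [ 68.3 146.1] 63.2
handle [ 530.7 -255.5] [34.9 17.3] 38.4
dock [581.6  14.9] [167.2  90.2] 3.7
stand [ 530.7 -255.3] [63.3 67.2] 36.9
block [521.  300.7] [52.6 48.2] 63.0
d [0.58033569 0.01334886 0.02044391]
plug [ 0.52838135 -0.25256662  0.07274548]
st [ 0.49914852 -0.25702041  0.03374709]
```

View pics/c1.png

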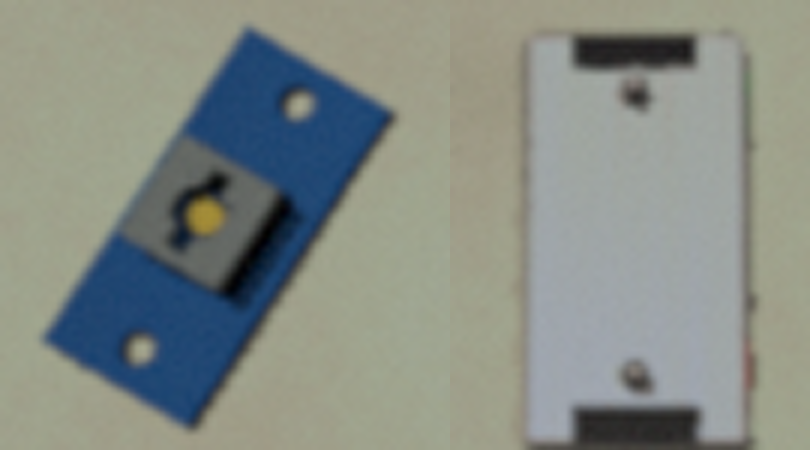

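Call:
jog_arm(
  steps=[
    {"dx": 0.3, "dy": 0.9, "twist": 0.8},
    {"dx": 0.6, "dy": 1.8, "twist": 1.7},
    {"dx": 0.9, "dy": 2.7, "twist": 2.6},
    {"dx": 1.2, "dy": 3.6, "twist": 3.5},
    {"dx": 1.5, "dy": 4.5, "twist": 4.4},
  ],
  gripper=0,
  newtons=60,
)

```text
validation failed for argument at $.st...
```

Call:
jog_arm(
  steps=[
    {"dx": 0.3, "dy": 0.9, "dz": 0.0, "twist": 0.8},
    {"dx": 0.6, "dy": 1.8, "dz": 0.0, "twist": 1.7},
    {"dx": 0.9, "dy": 2.7, "dz": 0.0, "twist": 2.6},
    {"dx": 1.2, "dy": 3.6, "dz": 0.0, "twist": 3.5},
    {"dx": 1.5, "dy": 4.5, "dz": 0.0, "twist": 4.4},
  ],
  gripper=0,
  newtons=60,
)

```text
t: 0.78
tool_pos: [0.3646, -0.2891, 0.23]
tool_rot: [-2.567, -1.808, 0.001]
contact_force: [0.4, -0.7, 0.1]
opening: 0.0853
```

Call:
jog_arm(
  steps=[
    {"dx": 0.25, "dy": 1.0, "dz": 0, "twist": 0.8},
    {"dx": 0.5, "dy": 2.0, "dz": 0, "twist": 1.7},
    {"dx": 0.8, "dy": 2.9, "dz": 0, "twist": 2.5},
    {"dx": 1.05, "dy": 3.9, "dz": 0, "twist": 3.3},
    {"dx": 1.3, "dy": 4.9, "dz": 0, "twist": 4.1},
  ],
)

```text
t: 1.4
tool_pos: [0.4426, 0.0068, 0.23]
tool_rot: [-1.766, -2.598, 0.001]
contact_force: [0.1, -0.6, 0.4]
opening: 0.085
```

Call:
jog_arm(
  steps=[
    {"dx": 0.25, "dy": 1.0, "dz": 0, "twist": 0.8},
    {"dx": 0.5, "dy": 2.0, "dz": 0, "twist": 1.7},
    {"dx": 0.8, "dy": 2.9, "dz": 0, "twist": 2.5},
    {"dx": 1.05, "dy": 3.9, "dz": 0, "twist": 3.3},
    {"dx": 1.3, "dy": 4.9, "dz": 0, "twist": 4.2},
  ],
)

```text
t: 2.02
tool_pos: [0.5206, 0.3029, 0.2297]
tool_rot: [-0.71, -3.06, 0.002]
contact_force: [0.5, -0.1, 0.1]
opening: 0.0856
```

```bash
cat >> h.py <<'E'
def pose():
    o=ctrl.get_obs(); r=o['tool_rot']; jaw=(2*np.degrees(np.arctan2(r[1],r[0]))-90)
    jaw=(jaw+90)%180-90
    print('t %.2f'%o['t'],'tcp',np.round(o['tool_pos']*1000,1),'jaw %.2f'%jaw,'F',np.round(o['contact_force'],1),'T',np.round(o['wrist_torque'],2),'op %.4f'%o['opening'],'q6 %.2f'%o['q'][5]); return o
E
python3 - <<'E'
from h import *
pose(); grab('wrist','w1')
E
```

```text
t 2.02 tcp [520.6 302.9 229.7] jaw 63.88 F [ 0.5 -0.1  0.1] T [ 0.   -0.02 -0.02] op 0.0856 q6 -0.71
```

View pics/w1.png

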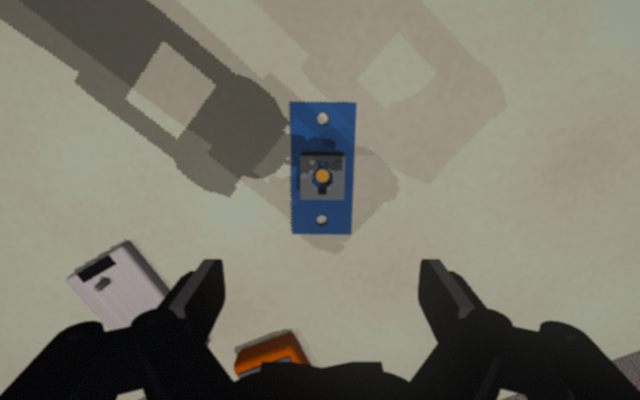

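The wrist view has the plate between the fingers, with its holes at (323,118) and (321,220) and the block at (322,175).

```bash
python3 - <<'E'
from h import *
im=dict(np.load('pics/w1.npz')); f=im['frame']; hsv=cv2.cvtColor(f,cv2.COLOR_RGB2HSV)
b=cv2.inRange(hsv,(100,110,20),(125,255,255)); m=np.zeros_like(b); m[90:250,280:370]=b[90:250,280:370]
c,_=cv2.findContours(m,cv2.RETR_EXTERNAL,cv2.CHAIN_APPROX_NONE); P=np.vstack([x[:,0] for x in c if len(x)>20])
P=np.array([ray(im,u,v,.008)[:2] for u,v in P],np.float32); print(cv2.minAreaRect(P*1000))
for nm,(x0,y0,x1,y1) in dict(h1=(312,108,334,129),h2=(311,210,332,230)).items():
    s=(hsv[y0:y1,x0:x1,1]<90).astype(float); v,u=np.nonzero(s); print(nm,u.mean()+x0,v.mean()+y0,len(u),ray(im,u.mean()+x0,v.mean()+y0,.004)*1000)
W=world(im); k=(W[...,2]>.03)&(W[...,2]<.046); k[250:]=0; k[:,:280]=0;k[:,370:]=0
P=(W[k][:,:2]*1000).astype(np.float32); print(cv2.minAreaRect(P),P.mean(0),np.median(W[k][:,2]))
E
```

```text
((522.3329467773438, 301.5977783203125), (67.72795104980469, 147.5394744873047), 63.13693618774414)
h1 322.3037037037037 118.08148148148148 135 [470.67314991 327.4309618    4.        ]
h2 321.36082474226805 219.340206185567 97 [574.39934086 275.44865278   4.        ]
((522.9356079101562, 301.8363952636719), (46.063575744628906, 46.371883392333984), 63.137962341308594) [521.7978 302.3939] 0.03727104106771903
```

Call:
jog_arm(
  steps=[
    {"dx": 0.03, "dy": -0.02, "dz": -0.8, "twist": -0.07},
    {"dx": 0.03, "dy": -0.02, "dz": -1.6, "twist": -0.07},
    {"dx": 0.03, "dy": -0.02, "dz": -2.4, "twist": -0.07},
    {"dx": 0.03, "dy": -0.02, "dz": -3.0, "twist": -0.07},
    {"dx": 0.03, "dy": -0.02, "dz": -3.3, "twist": -0.07},
  ],
)

```text
t: 2.7
tool_pos: [0.521, 0.3068, 0.0277]
tool_rot: [-0.715, -3.053, -0.001]
contact_force: [-0.1, -0.0, 0.1]
opening: 0.085
```

```bash
python3 - <<'E'
from h import *
pose(); grab('wrist','w2')
E
```

```text
t 2.70 tcp [521.  306.8  27.7] jaw 63.63 F [-0.1 -0.   0.1] T [ 0.01 -0.02 -0.02] op 0.0850 q6 -0.71
```

View pics/w2.png

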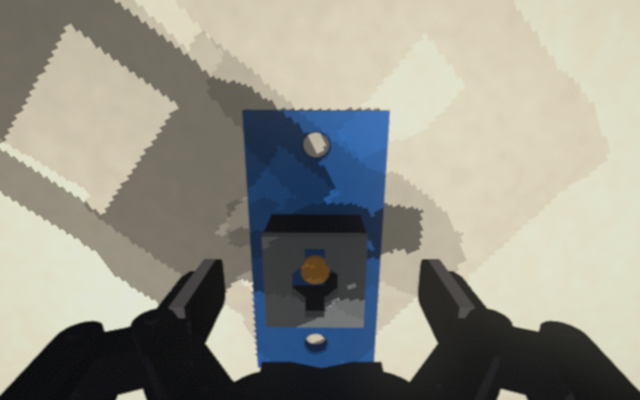

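Call:
jog_arm(
  steps=[
    {"dx": 0, "dy": 0, "dz": 0, "twist": 0},
  ],
)

```text
t: 2.88
tool_pos: [0.5211, 0.3068, 0.0272]
tool_rot: [-0.715, -3.053, -0.001]
contact_force: [0.2, -0.1, -0.0]
opening: 0.0857
```

```bash
python3 - <<'E'
from h import *
pose(); im=grab('wrist','w3')
W=world(im); k=(W[...,2]>.033)&(W[...,2]<.046); k[345:]=0; k[:,:250]=0;k[:,380:]=0
P=(W[k][:,:2]*1000).astype(np.float32); print(cv2.minAreaRect(P),P.mean(0),np.median(W[k][:,2]))
E
```

```text
t 2.88 tcp [521.1 306.8  27.2] jaw 63.62 F [ 0.2 -0.1 -0. ] T [-0.03  0.03  0.02] op 0.0857 q6 -0.71
((522.8682250976562, 301.74603271484375), (46.23894500732422, 47.451866149902344), 63.17512512207031) [521.1906 302.5753] 0.03722630080938438
```

Call:
jog_arm(
  steps=[
    {"dx": 0.025, "dy": -0.085, "dz": 0, "twist": -0.05},
    {"dx": 0.025, "dy": -0.085, "dz": -0.16, "twist": -0.05},
    {"dx": 0.025, "dy": -0.085, "dz": -0.32, "twist": -0.05},
    {"dx": 0.025, "dy": -0.085, "dz": -0.32, "twist": -0.05},
  ],
)

```text
t: 3.42
tool_pos: [0.5213, 0.3011, 0.0065]
tool_rot: [-0.728, -3.048, 0.002]
contact_force: [0.2, -0.5, 0.5]
opening: 0.0855
```

Call:
jog_arm(
  steps=[
    {"dx": 0, "dy": 0, "dz": 0, "twist": 0},
    {"dx": 0, "dy": 0, "dz": 0, "twist": 0},
    {"dx": 0, "dy": 0, "dz": 0, "twist": 0},
    {"dx": 0, "dy": 0, "dz": 0, "twist": 0},
  ],
  gripper=255,
  newtons=60,
)

```text
t: 3.92
tool_pos: [0.5219, 0.3015, 0.0071]
tool_rot: [-0.729, -3.049, -0.0]
contact_force: [0.5, 0.7, 1.8]
opening: 0.0452
```

```bash
python3 - <<'E'
from h import *
pose(); im=grab('wrist','w4')
E
```

```text
t 3.92 tcp [521.9 301.5   7.1] jaw 63.12 F [0.5 0.7 1.8] T [ 0.18 -0.11  0.06] op 0.0452 q6 -0.71
```

View pics/w4.png

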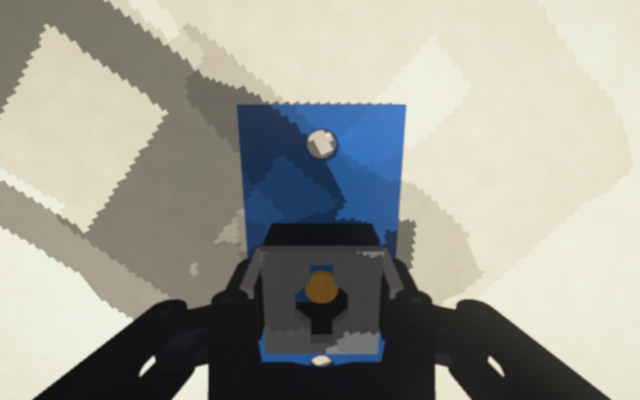

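Call:
jog_arm(
  steps=[
    {"dx": 0, "dy": 0, "dz": 0.4, "twist": 0},
    {"dx": 0, "dy": 0, "dz": 1.0, "twist": 0},
    {"dx": 0.1, "dy": -0.3, "dz": 1.8, "twist": 0.4},
    {"dx": 0.3, "dy": -0.8, "dz": 2.5, "twist": 1.0},
    {"dx": 0.5, "dy": -1.3, "dz": 3.2, "twist": 1.7},
  ],
)

```text
t: 4.6
tool_pos: [0.5509, 0.2224, 0.1989]
tool_rot: [-0.263, -3.121, 0.004]
contact_force: [0.9, 0.8, -2.9]
opening: 0.0452
```

Call:
jog_arm(
  steps=[
    {"dx": 0.2, "dy": -0.4, "dz": 0, "twist": 0.5},
    {"dx": 0.4, "dy": -0.75, "dz": 0, "twist": 1.0},
    {"dx": 0.5, "dy": -1.0, "dz": 0, "twist": 1.36},
    {"dx": 0.5, "dy": -1.0, "dz": 0, "twist": 1.36},
    {"dx": 0.5, "dy": -1.0, "dz": 0, "twist": 1.36},
  ],
)

```text
t: 5.22
tool_pos: [0.5801, 0.1628, 0.1979]
tool_rot: [0.108, -3.128, 0.005]
contact_force: [-0.4, 0.8, -3.8]
opening: 0.0451
```

```bash
python3 - <<'E'
from h import *
pose(); im=grab('wrist','w5')
E
```

```text
t 5.22 tcp [580.1 162.8 197.9] jaw -86.05 F [-0.4  0.8 -3.8] T [0.07 0.03 0.03] op 0.0451 q6 -1.49
```

View pics/w5.png

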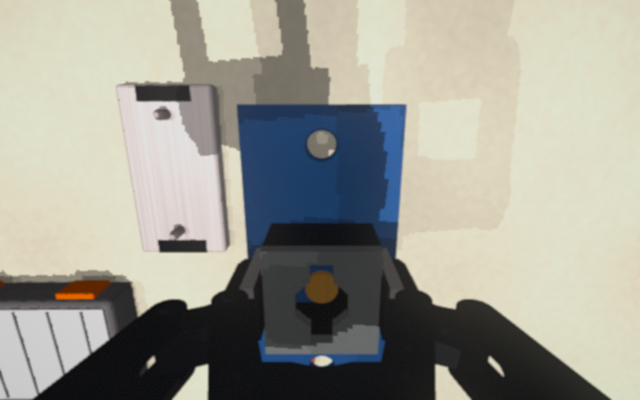

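The dock is fully visible with its pins at about (162,113) and (179,231), and the held plate's hole is at (321,145).

```bash
python3 - <<'E'
from h import *
im=dict(np.load('pics/w5.npz')); f=im['frame']; W=world(im)
big=lambda x0,y0,x1,y1:cv2.resize(f[y0:y1,x0:x1,::-1],None,fx=10,fy=10,interpolation=cv2.INTER_CUBIC)
cv2.imwrite('pics/c2.png',np.hstack([big(142,93,182,133),big(159,211,199,251)]))
k=(W[...,2]>.012)&(W[...,2]<.027); k[:,225:]=0;k[:,:100]=0;k[260:]=0
m=cv2.morphologyEx(k.astype(np.uint8),cv2.MORPH_OPEN,np.ones((3,3)));m[W[...,2]<.017]=0
P=(W[m>0][:,:2]*1000).astype(np.float32); print('dock',cv2.minAreaRect(P),np.median(W[m>0][:,2]))
for x0,y0,x1,y1 in((150,100,176,126),(165,218,192,245)):
    w=W[y0:y1,x0:x1].reshape(-1,3);w=w[(w[:,2]>.03)]; print('pin',len(w),w.mean(0)*1000,w.max(0)*1000,w.min(0)*1000)
k=(W[...,2]>.215)&(W[...,2]<.24); k[355:]=0; k[:,262:]&=True;k[:,:262]=0;k[:,378:]=0
P=(W[k][:,:2]*1000).astype(np.float32); print('block',cv2.minAreaRect(P),np.median(W[k][:,2]))
hsv=cv2.cvtColor(f,cv2.COLOR_RGB2HSV)
x0,y0,x1,y1=302,125,340,165
s=hsv[y0:y1,x0:x1,1]<100; v,u=np.nonzero(s); print('hole',u.mean()+x0,v.mean()+y0,len(u), ray(im,u.mean()+x0,v.mean()+y0,.191+.004)*1000)
kk=(W[...,2]>.185)&(W[...,2]<.21);kk[:230]&=True;kk[230:]=0
print('plate top z',np.median(W[kk][:,2]), [W[r,c,2].round(4) for r,c in((120,260),(120,390),(210,262),(210,385))])
E
```

```text
dock ((583.53515625, 16.540729522705078), (168.89678955078125, 89.35687255859375), 4.096014976501465) 0.019385320004244783
pin 118 [525.18613775  16.55343189  41.31357654] [529.87538555 158.06895133 340.61176844] [505.52813259   9.65167444  30.37586087]
pin 98 [634.62722981  27.23821648  48.34319532] [645.5135457  158.06895133 340.61176844] [505.52813259  15.77418855  30.23317219]
block ((581.5169067382812, 162.86862182617188), (48.218605041503906, 45.95652770996094), 4.075226306915283) 0.22778746333293767
hole 321.21685082872926 143.80248618784532 724 [522.81462189 158.78391683 195.        ]
plate top z 0.19825814774910017 [np.float64(0.1995), np.float64(0.1971), np.float64(0.1984), np.float64(0.198)]
```

View pics/c2.png

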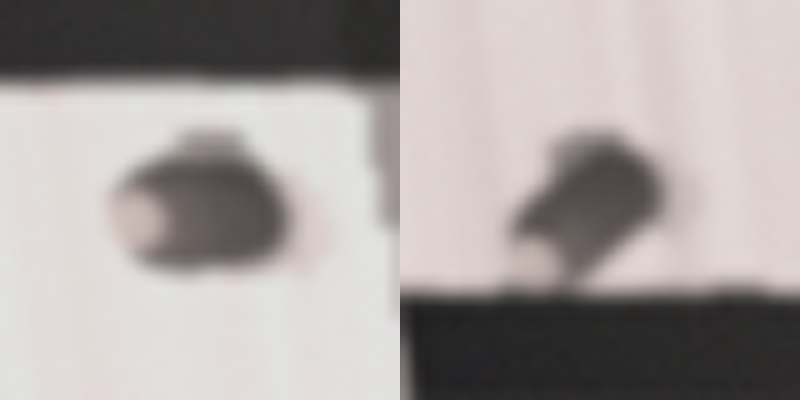

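```bash
python3 - <<'E'
from h import *
im=dict(np.load('pics/w5.npz'))
a=ray(im,155.5,113.8,.04)*1000;b=ray(im,172.4,236.2,.04)*1000;d=b-a
print(a,b,(a+b)/2,np.hypot(*d[:2]),np.degrees(np.arctan2(d[1],d[0])))
pose()
E
```

```text
[525.1776645  12.6647495  40.       ] [640.57254576  20.76288782  40.        ] [582.87510513  16.71381866  40.        ] 115.67868631031031 4.014300164851797
t 5.28 tcp [580.2 163.  198.1] jaw -86.02 F [-0.2  0.1 -4.1] T [-0.05  0.02  0.03] op 0.0454 q6 -1.49
```

Call:
jog_arm(
  steps=[
    {"dx": 0.01, "dy": -0.6, "dz": -0.3, "twist": 0},
    {"dx": 0.02, "dy": -1.3, "dz": -0.8, "twist": 0},
    {"dx": 0.04, "dy": -2.0, "dz": -1.3, "twist": 0},
    {"dx": 0.04, "dy": -2.44, "dz": -1.7, "twist": 0},
    {"dx": 0.04, "dy": -2.44, "dz": -2.0, "twist": 0},
  ],
)

```text
t: 5.9
tool_pos: [0.582, 0.0158, 0.0768]
tool_rot: [0.105, -3.128, 0.005]
contact_force: [0.2, 0.0, -3.4]
opening: 0.045
```

Call:
jog_arm(
  steps=[
    {"dx": 0, "dy": 0, "dz": 0, "twist": 0},
  ],
)

```text
t: 6.02
tool_pos: [0.5806, 0.0169, 0.075]
tool_rot: [0.106, -3.124, 0.003]
contact_force: [1.2, 0.8, -3.1]
opening: 0.0451
```

```bash
python3 - <<'E'
from h import *
pose(); im=grab('wrist','w6'); 
s=grab('side','s6'); f=s['frame']; cv2.imwrite('pics/s6c.png',cv2.resize(f[150:280,230:400,::-1],None,fx=4,fy=4,interpolation=cv2.INTER_CUBIC))
E
```

```text
t 6.03 tcp [580.6  16.9  75. ] jaw -86.13 F [ 1.2  0.8 -3.1] T [ 0.02 -0.   -0.03] op 0.0451 q6 -1.73
```

View pics/w6.png

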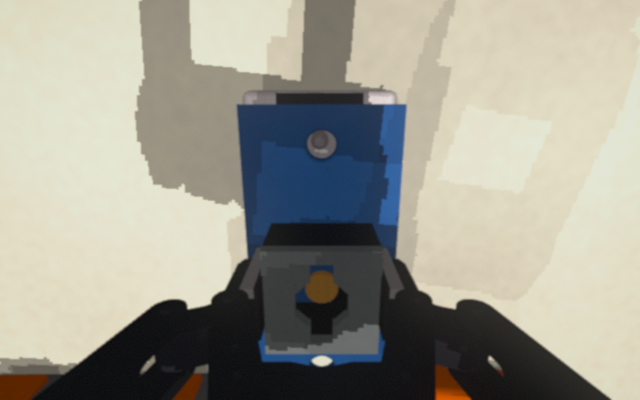

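View pics/s6c.png

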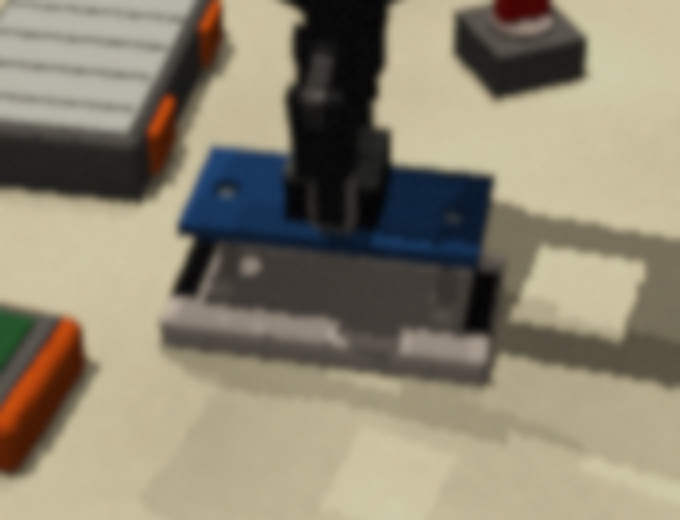

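The front pin shows through the plate's hole at (321,144). I enlarge that area to measure the offset.

```bash
python3 - <<'E'
from h import *
im=dict(np.load('pics/w6.npz'));f=im['frame']
pose()
cv2.imwrite('pics/c3.png',cv2.resize(f[120:168,297:345,::-1],None,fx=12,fy=12,interpolation=cv2.INTER_CUBIC))
E
```

```text
t 6.12 tcp [582.2  16.9  77.2] jaw -86.08 F [-0.1  0.6 -3.9] T [-0.01 -0.01  0.03] op 0.0452 q6 -1.73
```

View pics/c3.png

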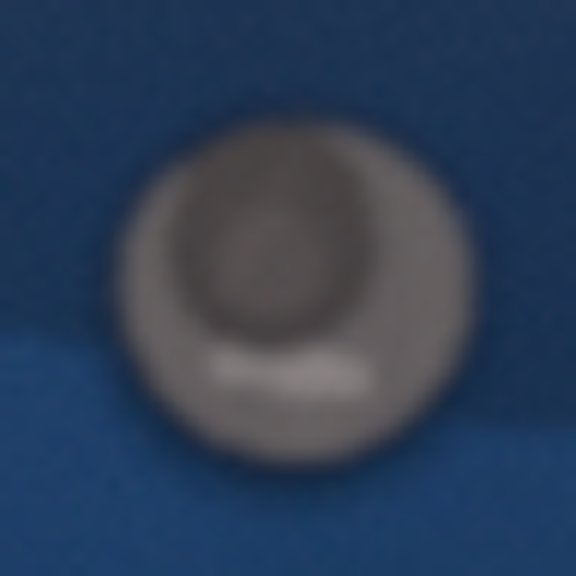

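```bash
python3 - <<'E'
from h import *
im=dict(np.load('pics/w6.npz'))
p=ray(im,319.0,140.3,.04)*1000
for z in(.074,.076,.078):
    print(p[:2],ray(im,321.1,143.7,z)[:2]*1000,p[:2]-ray(im,321.1,143.7,z)[:2]*1000)
print(np.round(im['extrinsics'],4))
k=world(im); print(k[115:125,265:275,2].mean())
E
```

```text
[525.20426123  11.82890088] [523.03943332  12.8759395 ] [ 2.1648279  -1.04703862]
[525.20426123  11.82890088] [522.81153097  12.86508698] [ 2.39273026 -1.03618611]
[525.20426123  11.82890088] [522.58362862  12.85423447] [ 2.62063261 -1.02533359]
[[-0.0674  0.9581  0.2784  0.5066]
 [ 0.9977  0.0653  0.017   0.0121]
 [-0.0019  0.2789 -0.9603  0.218 ]
 [ 0.      0.      0.      1.    ]]
0.07726074337216356
```

Call:
jog_arm(
  steps=[
    {"dx": 0.01, "dy": -0.01, "dz": -0.2, "twist": 0},
    {"dx": 0.01, "dy": -0.01, "dz": -0.4, "twist": 0},
    {"dx": 0.01, "dy": -0.01, "dz": -0.55, "twist": 0},
    {"dx": 0.01, "dy": -0.01, "dz": -0.55, "twist": 0},
  ],
)

```text
t: 6.62
tool_pos: [0.5817, 0.0165, 0.0426]
tool_rot: [0.107, -3.125, 0.004]
contact_force: [-0.5, -0.0, -4.0]
opening: 0.0453
```

```bash
python3 - <<'E'
from h import *
pose(); im=grab('wrist','w7');f=im['frame']; s=grab('side','s7')['frame']
cv2.imwrite('pics/c4.png',np.hstack([cv2.resize(f[120:168,297:345,::-1],(400,400),interpolation=cv2.INTER_CUBIC),cv2.resize(s[170:260,270:360,::-1],(400,400),interpolation=cv2.INTER_CUBIC)]))
pose()
E
```

```text
t 6.62 tcp [581.7  16.5  42.6] jaw -86.07 F [-0.5 -0.  -4. ] T [-0.01 -0.12 -0.01] op 0.0453 q6 -1.73
t 6.72 tcp [582.8  16.3  44.1] jaw -86.08 F [ 0.3 -0.3 -2.7] T [-0.01  0.04 -0.01] op 0.0453 q6 -1.73
```

View pics/c4.png

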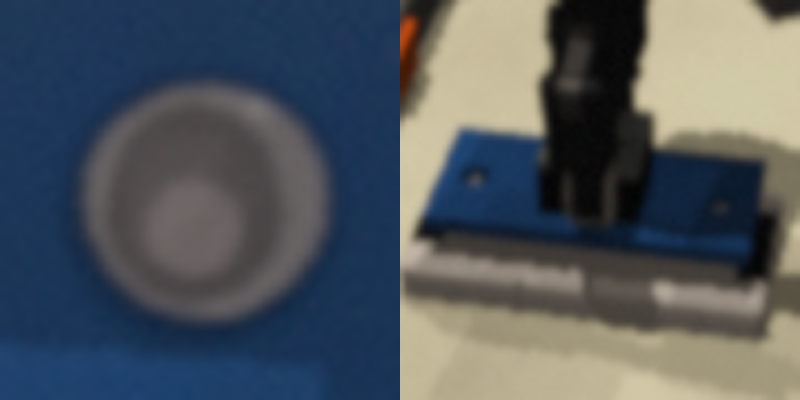

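Call:
jog_arm(
  steps=[
    {"dx": 0.01, "dy": -0.01, "dz": -0.05, "twist": 0},
    {"dx": 0.01, "dy": -0.01, "dz": -0.12, "twist": 0},
    {"dx": 0.01, "dy": -0.01, "dz": -0.2, "twist": 0},
    {"dx": 0.01, "dy": -0.01, "dz": -0.26, "twist": 0},
  ],
)

```text
t: 7.22
tool_pos: [0.5832, 0.0157, 0.0279]
tool_rot: [0.107, -3.127, 0.004]
contact_force: [-0.7, -0.0, -3.5]
opening: 0.0451
```

Call:
jog_arm(
  steps=[
    {"dx": 0, "dy": 0, "dz": -0.02, "twist": 0},
  ],
)

```text
t: 7.35
tool_pos: [0.5831, 0.0157, 0.0271]
tool_rot: [0.107, -3.127, 0.004]
contact_force: [-4.2, -1.2, 5.4]
opening: 0.0454
```

```bash
python3 - <<'E'
from h import *
pose(); im=grab('wrist','w8');f=im['frame']; s=grab('side','s8')['frame']
cv2.imwrite('pics/c5.png',np.hstack([cv2.resize(f[120:168,297:345,::-1],(400,400),interpolation=cv2.INTER_CUBIC),cv2.resize(s[170:260,270:360,::-1],(400,400),interpolation=cv2.INTER_CUBIC)]))
pose()
E
```

```text
t 7.35 tcp [583.1  15.7  27.1] jaw -86.07 F [-4.2 -1.2  5.4] T [0.1  0.33 0.08] op 0.0454 q6 -1.74
t 7.45 tcp [583.5  15.7  27.3] jaw -86.08 F [-1.3 -0.1 -0.7] T [0.03 0.06 0.09] op 0.0451 q6 -1.74
```

View pics/c5.png

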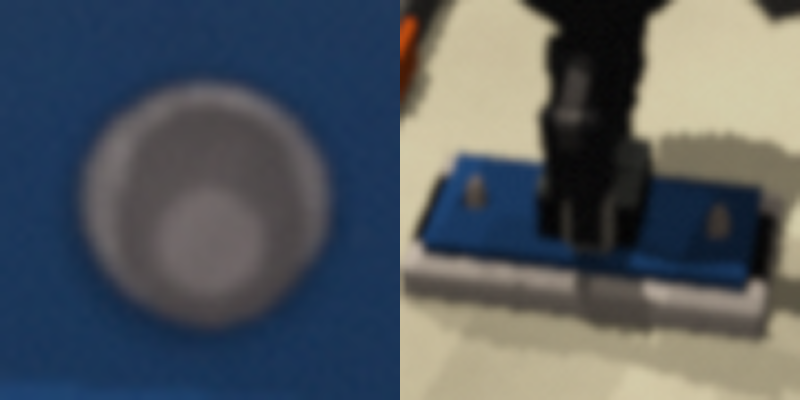

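Call:
jog_arm(
  steps=[
    {"dx": 0, "dy": 0, "dz": -0.02, "twist": 0},
    {"dx": 0, "dy": 0, "dz": -0.03, "twist": 0},
  ],
)

```text
t: 7.7
tool_pos: [0.5837, 0.0157, 0.0271]
tool_rot: [0.107, -3.128, 0.004]
contact_force: [-8.3, -1.5, 10.2]
opening: 0.0449
```

Call:
jog_arm(
  steps=[
    {"dx": 0, "dy": 0, "dz": 0.02, "twist": 0},
    {"dx": 0, "dy": 0, "dz": 0.02, "twist": 0},
    {"dx": 0, "dy": 0, "dz": 0.02, "twist": 0},
    {"dx": 0, "dy": 0, "dz": 0.02, "twist": 0},
  ],
  gripper=0,
)

```text
t: 8.2
tool_pos: [0.5838, 0.0156, 0.0282]
tool_rot: [0.107, -3.128, 0.004]
contact_force: [0.3, 0.5, -0.1]
opening: 0.0852
```

Call:
jog_arm(
  steps=[
    {"dx": 0, "dy": 0, "dz": 0.6, "twist": 0},
    {"dx": 0, "dy": 0, "dz": 1.5, "twist": 0},
    {"dx": 0, "dy": 0, "dz": 2.4, "twist": 0},
    {"dx": 0, "dy": 0, "dz": 2.9, "twist": 0},
    {"dx": 0, "dy": 0, "dz": 2.9, "twist": 0},
  ],
)

```text
t: 8.82
tool_pos: [0.5857, 0.0155, 0.2058]
tool_rot: [0.108, -3.134, 0.006]
contact_force: [0.6, -0.4, 0.4]
opening: 0.0856
```

```bash
python3 - <<'E'
from h import *
pose(); im=grab('wrist','w9')
E
```

```text
t 8.82 tcp [585.7  15.5 205.8] jaw -86.07 F [ 0.6 -0.4  0.4] T [-0.02 -0.02  0.01] op 0.0856 q6 -1.74
```

View pics/w9.png

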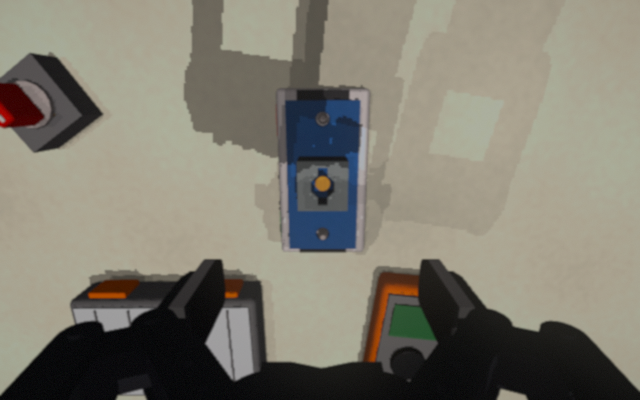

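The plate is seated on both pins, seen at (322,118) and (322,233), and the block is centred at about (323,185). I measure the height and the socket centre.

```bash
python3 - <<'E'
from h import *
im=dict(np.load('pics/w9.npz'));f=im['frame'];W=world(im)
k=(W[...,2]>.052)&(W[...,2]<.064); k[:,:285]=0;k[:,360:]=0;k[250:]=0
P=(W[k][:,:2]*1000).astype(np.float32);print('block',cv2.minAreaRect(P),np.median(W[k][:,2]))
print('plate z',[W[r-2:r+3,c-2:c+3,2].mean().round(4) for r,c in((105,300),(105,345),(140,300),(225,300),(240,345),(240,300))],'dock',W[110,284,2],W[240,284,2])
hsv=cv2.cvtColor(f,cv2.COLOR_RGB2HSV)
s=cv2.inRange(hsv,(10,120,80),(30,255,255)); s[:160]=0;s[210:]=0;s[:,:300]=0;s[:,345:]=0
v,u=np.nonzero(s);print('brass',u.mean(),v.mean(),len(u),ray(im,u.mean(),v.mean(),.028+.030-.012)*1000)
b=cv2.inRange(hsv,(100,110,20),(125,255,255)); b[:90]=0;b[255:]=0;b[:,:275]=0;b[:,370:]=0
v,u=np.nonzero(b);P=np.array([ray(im,x,y,.028)[:2] for x,y in zip(u,v)],np.float32)*1000;print('plate',cv2.minAreaRect(P))
cv2.imwrite('pics/c6.png',cv2.resize(f[150:222,285:360,::-1],None,fx=8,fy=8,interpolation=cv2.INTER_CUBIC))
pose()
E
```

```text
block ((584.575439453125, 15.86744499206543), (46.120811462402344, 46.0224494934082), 4.029219627380371) 0.05725763505203196
plate z [np.float64(0.0272), np.float64(0.0275), np.float64(0.0273), np.float64(0.0273), np.float64(0.0273), np.float64(0.0273)] dock 0.018470215861348338 0.018669395117721477
brass 322.5056179775281 182.97752808988764 178 [584.14809471  15.89852651  46.        ]
plate ((583.977294921875, 15.604097366333008), (149.97109985351562, 67.90552520751953), 3.9206390380859375)
t 8.88 tcp [584.3  15.6 203. ] jaw -86.07 F [ 0.   0.6 -0.7] T [ 0.04 -0.05 -0.01] op 0.0851 q6 -1.74
```

View pics/c6.png

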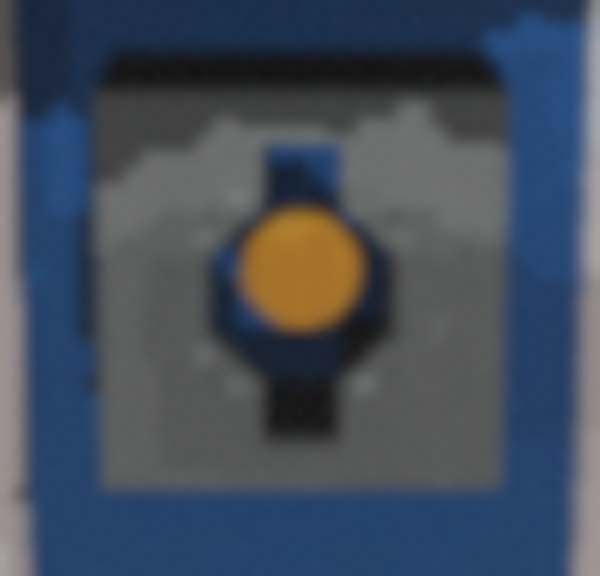

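Call:
jog_arm(
  steps=[
    {"dx": -0.18, "dy": -0.9, "dz": 0, "twist": 0.7},
    {"dx": -0.36, "dy": -1.8, "dz": 0, "twist": 1.4},
    {"dx": -0.54, "dy": -2.7, "dz": 0, "twist": 2.1},
    {"dx": -0.72, "dy": -3.6, "dz": 0, "twist": 2.8},
    {"dx": -0.9, "dy": -4.45, "dz": 0, "twist": 3.45},
  ],
)

```text
t: 9.5
tool_pos: [0.5285, -0.2524, 0.1997]
tool_rot: [1.035, -2.954, 0.004]
contact_force: [0.7, -0.7, -0.7]
opening: 0.0856
```

Call:
jog_arm(
  steps=[
    {"dx": 0, "dy": 0, "dz": 0, "twist": 0},
    {"dx": 0, "dy": 0, "dz": 0, "twist": 0},
  ],
  gripper=60,
)

```text
t: 9.75
tool_pos: [0.5274, -0.2515, 0.197]
tool_rot: [1.033, -2.952, -0.002]
contact_force: [-0.2, 0.1, -0.2]
opening: 0.0654
```

```bash
python3 - <<'E'
from h import *
pose(); im=grab('wrist','w10')
E
```

```text
t 9.75 tcp [ 527.4 -251.5  197. ] jaw -51.43 F [-0.2  0.1 -0.2] T [ 0.01 -0.   -0.03] op 0.0654 q6 -2.81
```

View pics/w10.png

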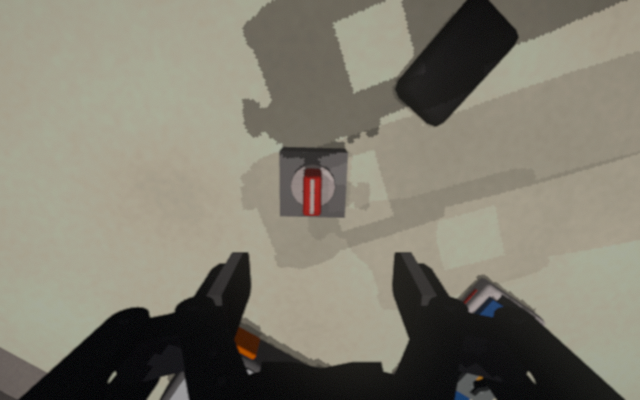

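The handle top is at about (312,193), the collar at (313,186) and the stand at (313,182).

```bash
python3 - <<'E'
from h import *
im=dict(np.load('pics/w10.npz'));f=im['frame'];W=world(im)
sub=np.zeros(W.shape[:2],bool);sub[140:225,270:360]=1
k=sub&(W[...,2]>.064)&(W[...,2]<.08)
P=(W[k][:,:2]*1000).astype(np.float32);print('handle',cv2.minAreaRect(P),np.median(W[k][:,2]),len(P))
k=sub&(W[...,2]>.033)&(W[...,2]<.042); P=(W[k][:,:2]*1000).astype(np.float32);print('collar',cv2.minEnclosingCircle(P),np.median(W[k][:,2]))
k=sub&(W[...,2]>.026)&(W[...,2]<.036); P=(W[k][:,:2]*1000).astype(np.float32);print('stand',cv2.minAreaRect(P),np.median(W[k][:,2]))
hsv=cv2.cvtColor(f,cv2.COLOR_RGB2HSV);r=((cv2.inRange(hsv,(0,130,110),(8,255,255))>0)|(cv2.inRange(hsv,(172,130,110),(180,255,255))>0))&sub
cv2.imwrite('pics/c7.png',cv2.resize(f[140:225,270:355,::-1],None,fx=7,fy=7,interpolation=cv2.INTER_CUBIC))
pose()
E
```

```text
handle ((531.9225463867188, -256.1896057128906), (35.48169708251953, 15.39981460571289), 38.53791046142578) 0.07102418009875869 778
collar ((530.1901245117188, -255.55946350097656), 37.80587387084961) 0.036242273247351464
stand ((532.2005615234375, -255.64205932617188), (64.76996612548828, 63.59099197387695), 36.959747314453125) 0.031343410953060036
t 9.80 tcp [ 527.9 -251.1  197.7] jaw -51.36 F [ 0.9 -0.6  0.4] T [-0.02  0.    0.02] op 0.0656 q6 -2.81
```

View pics/c7.png

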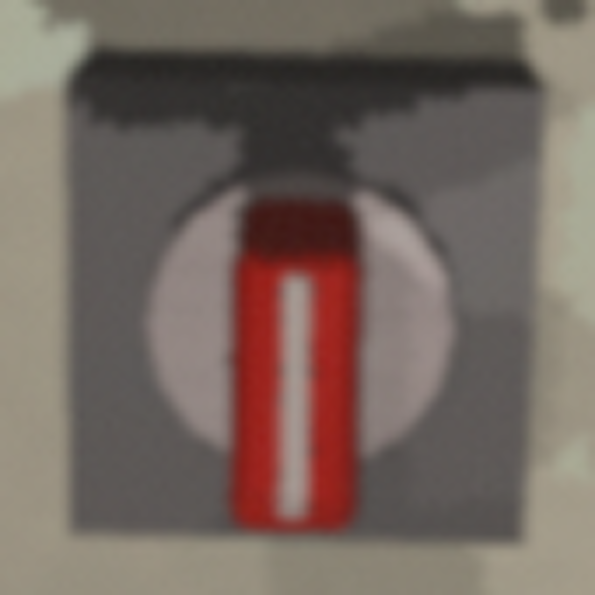

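Call:
jog_arm(
  steps=[
    {"dx": 0.07, "dy": -0.08, "dz": -0.7, "twist": 0},
    {"dx": 0.07, "dy": -0.08, "dz": -1.4, "twist": 0},
    {"dx": 0.07, "dy": -0.08, "dz": -1.9, "twist": 0},
    {"dx": 0.07, "dy": -0.08, "dz": -2.1, "twist": 0},
    {"dx": 0.07, "dy": -0.08, "dz": -2.1, "twist": 0},
  ],
)

```text
t: 10.42
tool_pos: [0.532, -0.2548, 0.0711]
tool_rot: [1.036, -2.951, -0.003]
contact_force: [1.2, 0.0, 0.6]
opening: 0.0657
```

```bash
python3 - <<'E'
from h import *
pose(); im=grab('wrist','w11'); pose()
W=world(im)
sub=np.zeros(W.shape[:2],bool);sub[140:330,255:400]=1
k=sub&(W[...,2]>.064)&(W[...,2]<.08)
P=(W[k][:,:2]*1000).astype(np.float32);print('handle',cv2.minAreaRect(P),np.median(W[k][:,2]),len(P))
E
```

```text
t 10.43 tcp [ 532.  -254.8   71.1] jaw -51.29 F [1.2 0.  0.6] T [-0.   -0.01 -0.05] op 0.0657 q6 -2.81
t 10.47 tcp [ 532.8 -255.5   72.5] jaw -51.31 F [-0.2  0.2  0.6] T [ 0.03  0.03 -0.01] op 0.0649 q6 -2.81
handle ((523.7343139648438, -245.696044921875), (36.17451477050781, 42.85506057739258), 37.68926239013672) 0.07103379890590722 2375
```

View pics/w11.png

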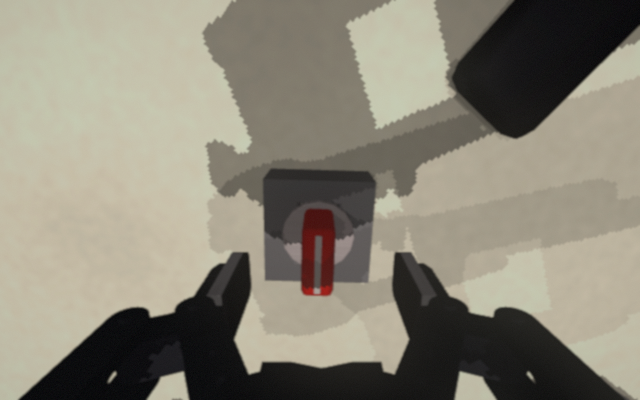

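```bash
python3 - <<'E'
from h import *
im=dict(np.load('pics/w11.npz'));W=world(im)
sub=np.zeros(W.shape[:2],bool);sub[140:310,285:350]=1
hsv=cv2.cvtColor(im['frame'],cv2.COLOR_RGB2HSV)
k=sub&(W[...,2]>.066)&(W[...,2]<.08)
P=(W[k][:,:2]*1000).astype(np.float32);print('handle',cv2.minAreaRect(P),len(P))
o=pose()
E
```

```text
handle ((531.8975830078125, -256.230224609375), (36.21967697143555, 16.034542083740234), 36.863983154296875) 2264
t 10.47 tcp [ 532.8 -255.5   72.5] jaw -51.31 F [-0.2  0.2  0.6] T [ 0.03  0.03 -0.01] op 0.0649 q6 -2.81
```

Call:
jog_arm(
  steps=[
    {"dx": -0.015, "dy": -0.012, "dz": -0.2, "twist": -0.15},
    {"dx": -0.015, "dy": -0.012, "dz": -0.4, "twist": -0.15},
    {"dx": -0.015, "dy": -0.012, "dz": -0.53, "twist": -0.15},
    {"dx": -0.015, "dy": -0.012, "dz": -0.53, "twist": -0.15},
  ],
)

```text
t: 10.98
tool_pos: [0.5312, -0.2558, 0.0394]
tool_rot: [0.997, -2.965, -0.003]
contact_force: [-0.9, -0.0, 0.5]
opening: 0.0653
```

Call:
jog_arm(
  steps=[
    {"dx": 0, "dy": 0, "dz": 0, "twist": 0},
    {"dx": 0, "dy": 0, "dz": 0, "twist": 0},
    {"dx": 0, "dy": 0, "dz": 0, "twist": 0},
    {"dx": 0, "dy": 0, "dz": 0, "twist": 0},
    {"dx": 0, "dy": 0, "dz": 0, "twist": 0},
  ],
  gripper=255,
  newtons=100,
)

```text
t: 11.6
tool_pos: [0.5316, -0.2562, 0.0401]
tool_rot: [0.997, -2.965, -0.001]
contact_force: [0.2, -0.7, 3.5]
opening: 0.0146
```

```bash
python3 - <<'E'
from h import *
pose(); im=grab('wrist','w12'); pose()
E
```

```text
t 11.60 tcp [ 531.6 -256.2   40.1] jaw -52.81 F [ 0.2 -0.7  3.5] T [-0.04 -0.01 -0.02] op 0.0146 q6 -2.79
t 11.65 tcp [ 531.6 -256.2   40.1] jaw -52.82 F [ 0.3 -0.2  3.9] T [-0.03 -0.04 -0.  ] op 0.0145 q6 -2.79
```

View pics/w12.png

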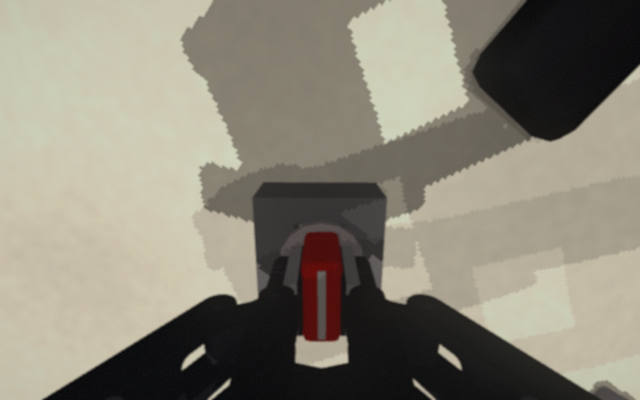

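Call:
jog_arm(
  steps=[
    {"dx": 0, "dy": 0, "dz": 0.5, "twist": 0},
    {"dx": 0, "dy": 0, "dz": 1.2, "twist": 0},
    {"dx": 0.1, "dy": 0.5, "dz": 1.7, "twist": -0.3},
    {"dx": 0.25, "dy": 1.3, "dz": 1.7, "twist": -1.0},
    {"dx": 0.4, "dy": 2.1, "dz": 1.7, "twist": -1.7},
  ],
)

```text
t: 12.28
tool_pos: [0.5555, -0.129, 0.142]
tool_rot: [0.541, -3.082, -0.005]
contact_force: [0.3, 0.5, -1.4]
opening: 0.0146
```

```bash
python3 - <<'E'
from h import *
o=pose(); p=o['tool_pos']*1000; r=o['tool_rot']; 
print((584.2-p[0])/60,(15.7-p[1])/60,(140-p[2])/60)
E
```

```text
t 12.28 tcp [ 555.5 -129.   142. ] jaw -70.10 F [ 0.3  0.5 -1.4] T [ 0.02 -0.01  0.05] op 0.0146 q6 -2.27
0.4786529616660781 2.4110173417278253 -0.03368448103869118
```

Jaw must go from 109.9° to 93.97°, so twist −1.59.

Call:
jog_arm(
  steps=[
    {"dx": 0.15, "dy": 0.8, "dz": 0, "twist": -0.6},
    {"dx": 0.35, "dy": 1.6, "dz": 0, "twist": -1.2},
    {"dx": 0.48, "dy": 2.2, "dz": 0, "twist": -1.59},
    {"dx": 0.48, "dy": 2.41, "dz": 0, "twist": -1.59},
    {"dx": 0.48, "dy": 2.41, "dz": 0, "twist": -1.59},
  ],
)

```text
t: 12.9
tool_pos: [0.5837, 0.0158, 0.1413]
tool_rot: [0.112, -3.126, -0.007]
contact_force: [0.5, -0.2, -1.6]
opening: 0.0145
```

Call:
jog_arm(
  steps=[
    {"dx": 0, "dy": 0, "dz": 0, "twist": 0},
  ],
)

```text
t: 13.02
tool_pos: [0.5834, 0.0147, 0.1411]
tool_rot: [0.111, -3.125, -0.006]
contact_force: [-0.7, 0.1, -1.6]
opening: 0.0147
```

```bash
python3 - <<'E'
from h import *
pose(); im=grab('wrist','w13'); s=grab('side','s13')['frame']; pose()
cv2.imwrite('pics/s13c.png',cv2.resize(s[130:260,240:400,::-1],None,fx=4,fy=4,interpolation=cv2.INTER_CUBIC))
E
```

```text
t 13.03 tcp [583.4  14.7 141.1] jaw -85.94 F [-0.7  0.1 -1.6] T [-0.01  0.01  0.03] op 0.0147 q6 -1.75
t 13.12 tcp [583.4  14.7 141.1] jaw -85.97 F [-0.2 -0.5 -2.1] T [ 0.   -0.08  0.01] op 0.0146 q6 -1.75
```

View pics/w13.png

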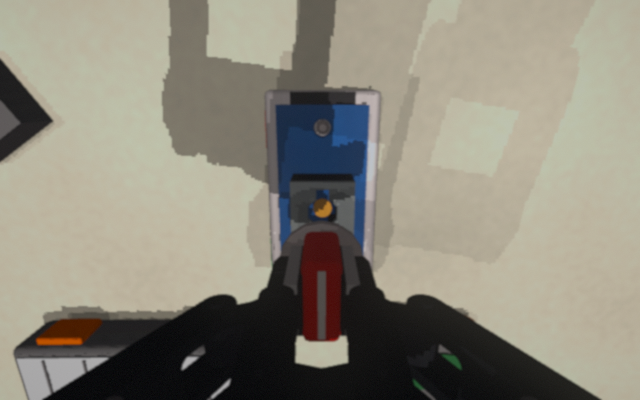

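View pics/s13c.png

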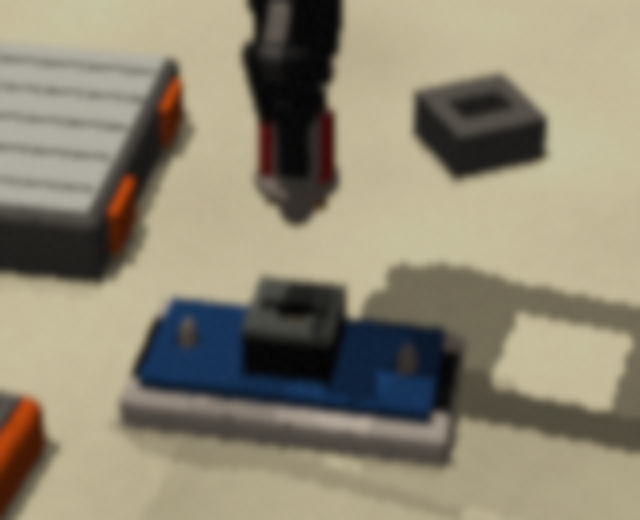

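The plug is held upright above the socket, with the handle at (321,285) in the wrist view. I measure how it sits in the hand.

```bash
python3 - <<'E'
from h import *
im=dict(np.load('pics/w13.npz'));W=world(im)
hsv=cv2.cvtColor(im['frame'],cv2.COLOR_RGB2HSV)
sub=np.zeros(W.shape[:2],bool);sub[220:345,285:360]=1
k=sub&(W[...,2]>.166)&(W[...,2]<.18)&(hsv[...,1]>60)|(sub&(W[...,2]>.166)&(W[...,2]<.18)&(np.abs(np.arange(640)-321)<12)[None])
P=(W[k][:,:2]*1000).astype(np.float32);print('handle',cv2.minAreaRect(P),np.median(W[k][:,2]),len(P))
k=(W[...,2]>.13)&(W[...,2]<.145);k[:222]=0;k[250:]=0;k[:,:285]=0;k[:,360:]=0
P=W[k]*1000;print('collar',len(P),np.median(P[:,2]),'y mid',(P[:,1].min()+P[:,1].max())/2,'xmin',P[:,0].min())
k=(W[...,2]>.052)&(W[...,2]<.064); k[:,:275]=0;k[:,370:]=0;k[215:]=0;k[:170]=0
P=W[k]*1000;print('block ', cv2.minAreaRect(P[:,:2].astype(np.float32)))
pose()
E
```

```text
handle ((583.5145874023438, 15.056812286376953), (36.38991165161133, 16.88589096069336), 5.795715808868408) 0.17209383990373794 3431
collar 1110 137.1850737049627 y mid 14.357257916741633 xmin 562.9102584112703
block  ((573.6493530273438, 15.108587265014648), (24.4495792388916, 46.07295227050781), 4.12148904800415)
t 13.12 tcp [583.4  14.7 141.1] jaw -85.97 F [-0.2 -0.5 -2.1] T [ 0.   -0.08  0.01] op 0.0146 q6 -1.75
```

Call:
jog_arm(
  steps=[
    {"dx": 0.012, "dy": 0.018, "dz": -0.4, "twist": 0},
    {"dx": 0.012, "dy": 0.018, "dz": -0.7, "twist": 0},
    {"dx": 0.012, "dy": 0.018, "dz": -0.85, "twist": 0},
    {"dx": 0.012, "dy": 0.018, "dz": -0.97, "twist": 0},
    {"dx": 0.012, "dy": 0.018, "dz": -0.97, "twist": 0},
  ],
)

```text
t: 13.75
tool_pos: [0.584, 0.0157, 0.0825]
tool_rot: [0.11, -3.125, -0.007]
contact_force: [-0.3, 0.2, -0.6]
opening: 0.0146
```

Call:
jog_arm(
  steps=[
    {"dx": 0, "dy": 0, "dz": 0, "twist": 0},
  ],
)

```text
t: 13.88
tool_pos: [0.5845, 0.0157, 0.0833]
tool_rot: [0.11, -3.126, -0.006]
contact_force: [-0.6, 0.6, -1.4]
opening: 0.0147
```

```bash
python3 - <<'E'
from h import *
pose(); s=grab('side','s14')['frame'];im=grab('wrist','w14'); pose()
cv2.imwrite('pics/s14c.png',np.hstack([cv2.resize(s[150:250,250:350,::-1],(400,400),interpolation=cv2.INTER_CUBIC),cv2.resize(im['frame'][150:300,245:395,::-1],(400,400),interpolation=cv2.INTER_CUBIC)]))
E
```

```text
t 13.88 tcp [584.5  15.7  83.3] jaw -85.97 F [-0.6  0.6 -1.4] T [-0.05 -0.03  0.04] op 0.0147 q6 -1.74
t 13.97 tcp [584.5  15.7  83.3] jaw -85.97 F [-0.4 -0.5 -0.8] T [0.03 0.01 0.04] op 0.0144 q6 -1.74
```

View pics/s14c.png

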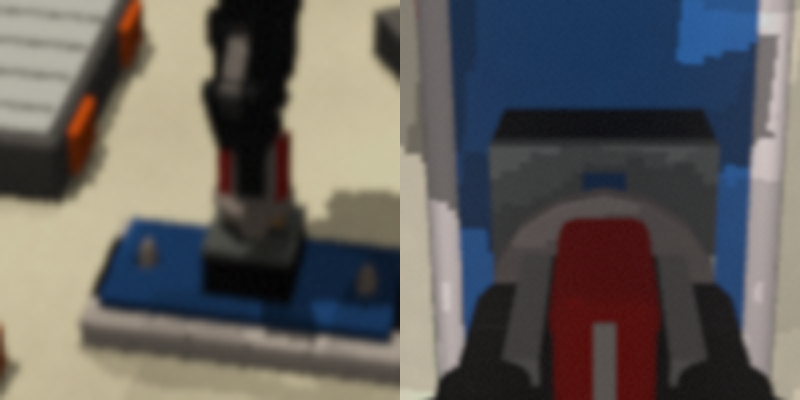

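Call:
jog_arm(
  steps=[
    {"dx": 0, "dy": 0, "dz": -0.06, "twist": 0},
    {"dx": 0, "dy": 0, "dz": -0.11, "twist": 0},
    {"dx": 0, "dy": 0, "dz": -0.11, "twist": 0},
  ],
)

```text
t: 14.35
tool_pos: [0.5843, 0.0158, 0.0763]
tool_rot: [0.11, -3.126, -0.006]
contact_force: [0.0, 0.4, -0.7]
opening: 0.0147
```

Call:
jog_arm(
  steps=[
    {"dx": 0, "dy": 0, "dz": -0.06, "twist": 0},
    {"dx": 0, "dy": 0, "dz": -0.1, "twist": 0},
    {"dx": 0, "dy": 0, "dz": -0.1, "twist": 0},
  ],
)

```text
t: 14.72
tool_pos: [0.5847, 0.0157, 0.0713]
tool_rot: [0.11, -3.126, -0.006]
contact_force: [-3.0, -0.4, 6.1]
opening: 0.0145
```

```bash
python3 - <<'E'
from h import *
pose()
E
```

```text
t 14.72 tcp [584.7  15.7  71.3] jaw -85.97 F [-3.  -0.4  6.1] T [0.05 0.53 0.  ] op 0.0145 q6 -1.74
```

Call:
jog_arm(
  steps=[
    {"dx": 0, "dy": 0, "dz": -0.05, "twist": 0},
    {"dx": 0, "dy": 0, "dz": -0.1, "twist": 0},
    {"dx": 0, "dy": 0, "dz": -0.12, "twist": 0},
  ],
)

```text
t: 15.1
tool_pos: [0.5848, 0.0157, 0.0661]
tool_rot: [0.11, -3.125, -0.006]
contact_force: [-7.5, 0.4, 15.8]
opening: 0.0146
```

```bash
python3 - <<'E'
from h import *
pose()
E
```

```text
t 15.10 tcp [584.8  15.7  66.1] jaw -85.96 F [-7.5  0.4 15.8] T [ 0.02  1.53 -0.02] op 0.0146 q6 -1.74
```

Call:
jog_arm(
  steps=[
    {"dx": -0.008, "dy": 0, "dz": -0.03, "twist": -0.5},
    {"dx": -0.008, "dy": 0, "dz": -0.03, "twist": -1.2},
    {"dx": -0.008, "dy": 0, "dz": -0.03, "twist": -2.0},
    {"dx": -0.008, "dy": 0, "dz": -0.03, "twist": -2.8},
    {"dx": -0.008, "dy": 0, "dz": -0.03, "twist": -3.5},
  ],
)

```text
t: 15.72
tool_pos: [0.5863, 0.0161, 0.067]
tool_rot: [-0.842, -3.017, -0.016]
contact_force: [-1.5, 1.9, 9.8]
opening: 0.0145
```

```bash
python3 - <<'E'
from h import *
pose()
E
```

```text
t 15.72 tcp [586.3  16.1  67. ] jaw 58.81 F [-1.5  1.9  9.8] T [0.41 0.31 0.02] op 0.0145 q6 -1.14
```

Call:
jog_arm(
  steps=[
    {"dx": -0.02, "dy": 0, "dz": -0.06, "twist": -0.6},
    {"dx": -0.02, "dy": 0, "dz": -0.06, "twist": -1.3},
    {"dx": -0.02, "dy": 0, "dz": -0.06, "twist": -2.0},
    {"dx": -0.02, "dy": 0, "dz": -0.06, "twist": -2.7},
    {"dx": -0.02, "dy": 0, "dz": -0.06, "twist": -3.3},
  ],
)

```text
t: 16.35
tool_pos: [0.5871, 0.017, 0.0663]
tool_rot: [-1.672, -2.656, -0.025]
contact_force: [-0.9, 4.1, 10.3]
opening: 0.0149
```

```bash
python3 - <<'E'
from h import *
pose()
E
```

```text
t 16.35 tcp [587.1  17.   66.3] jaw 25.62 F [-0.9  4.1 10.3] T [0.66 0.27 0.01] op 0.0149 q6 -0.56
```

```bash
python3 - <<'E'
from h import *
s=grab('side','s15')['frame'];im=grab('wrist','w15'); pose()
cv2.imwrite('pics/s15c.png',np.hstack([cv2.resize(s[150:250,250:350,::-1],(400,400),interpolation=cv2.INTER_CUBIC),cv2.resize(im['frame'][100:380,180:460,::-1],(400,400),interpolation=cv2.INTER_CUBIC)]))
E
```

```text
t 16.45 tcp [587.1  16.9  66.3] jaw 25.74 F [-1.9  3.2 10.6] T [ 0.6   0.29 -0.01] op 0.0145 q6 -0.56
```

View pics/s15c.png

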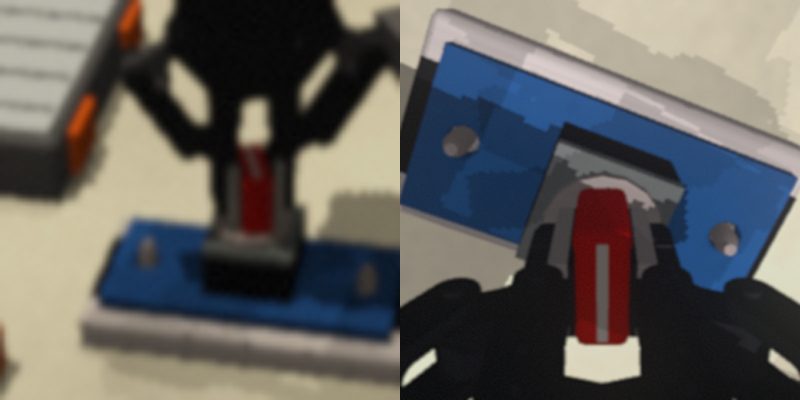

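Call:
jog_arm(
  steps=[
    {"dx": -0.02, "dy": -0.01, "dz": -0.05, "twist": -0.6},
    {"dx": -0.02, "dy": -0.01, "dz": -0.06, "twist": -1.3},
    {"dx": -0.02, "dy": -0.01, "dz": -0.06, "twist": -1.9},
    {"dx": -0.02, "dy": -0.01, "dz": -0.06, "twist": -2.25},
    {"dx": -0.02, "dy": -0.01, "dz": -0.06, "twist": -2.25},
  ],
)

```text
t: 17.08
tool_pos: [0.5869, 0.0174, 0.0662]
tool_rot: [-2.157, -2.284, -0.029]
contact_force: [-7.7, 4.2, 16.7]
opening: 0.0149
```

```bash
python3 - <<'E'
from h import *
pose()
im=grab('wrist','w16');s=grab('side','s16')['frame'];t=grab('top','t16')['frame']; pose()
cv2.imwrite('pics/s16c.png',np.hstack([cv2.resize(s[170:240,265:335,::-1],(400,400),interpolation=cv2.INTER_CUBIC),cv2.resize(im['frame'][100:380,180:460,::-1],(400,400),interpolation=cv2.INTER_CUBIC)]))
E
```

```text
t 17.07 tcp [586.9  17.4  66.2] jaw 3.26 F [-7.7  4.2 16.7] T [0.71 1.39 0.16] op 0.0149 q6 -0.17
t 17.23 tcp [586.9  17.4  66.2] jaw 3.27 F [-8.2  4.1 16.9] T [0.71 1.4  0.18] op 0.0146 q6 -0.17
```

View pics/s16c.png

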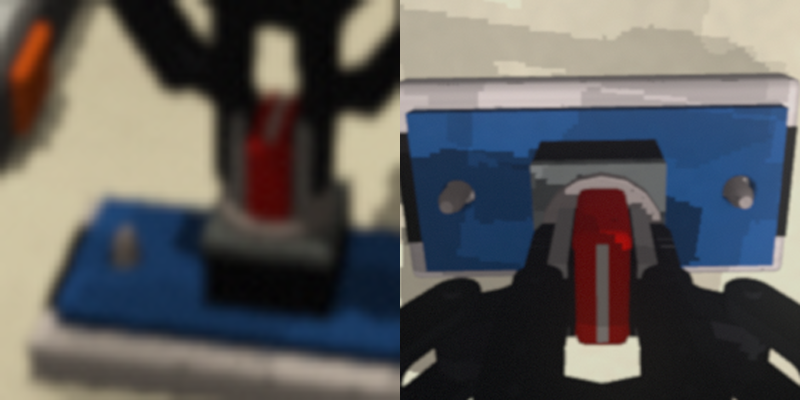

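```bash
python3 - <<'E'
from h import *
im=dict(np.load('pics/w16.npz'));W=world(im);f=im['frame']
print('block',np.median(W[218:228,278:290,2]),np.median(W[222:232,355:362,2]))
print('collar',[ (r,c,round(float(np.median(W[r-1:r+2,c-1:c+2,2])),4)) for r,c in((228,315),(228,328),(230,310),(245,352),(245,356))])
print('plate',[round(float(np.median(W[r-2:r+3,c-2:c+3,2])),4) for r,c in((190,200),(270,210),(190,440),(265,430),(190,320))])
hsv=cv2.cvtColor(f,cv2.COLOR_RGB2HSV)
b=cv2.inRange(hsv,(100,110,20),(125,255,255)); b[:,:150]=0;b[300:]=0
n,l,st,_=cv2.connectedComponentsWithStats(b);v,u=np.nonzero(b)
P=np.array([ray(im,x,y,.028)[:2] for x,y in zip(u,v)],np.float32)*1000;print('plate',cv2.minAreaRect(P))
k=(W[...,2]>.093)&(W[...,2]<.105)&(np.abs(np.arange(640)-321)<24)[None]; k[:230]=0;k[345:]=0; k&=(hsv[...,1]>150)|False
print('handle',cv2.minAreaRect((W[k][:,:2]*1000).astype(np.float32)),np.median(W[k][:,2]))
cv2.imwrite('pics/c8.png',cv2.resize(f[180:300,240:400,::-1],None,fx=5,fy=5,interpolation=cv2.INTER_CUBIC))
pose()
E
```

```text
block 0.05739715919462407 0.05734402756468475
collar [(228, 315, 0.0624), (228, 328, 0.0623), (230, 310, 0.0625), (245, 352, 0.0626), (245, 356, 0.0626)]
plate [0.0276, 0.0276, 0.0272, 0.0275, 0.0274]
plate ((584.5939331054688, 16.372756958007812), (150.38320922851562, 70.59842681884766), 4.163177490234375)
handle ((585.52587890625, 16.7059268951416), (16.243518829345703, 34.64348220825195), 5.063475608825684) 0.09716913714449983
t 17.23 tcp [586.9  17.4  66.2] jaw 3.27 F [-8.2  4.1 16.9] T [0.71 1.4  0.18] op 0.0146 q6 -0.17
```

View pics/c8.png

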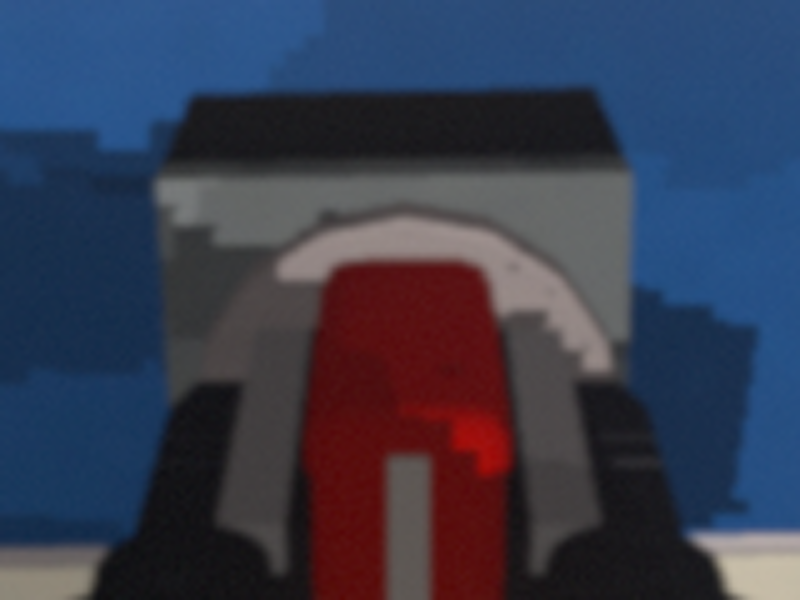

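Call:
jog_arm(
  steps=[
    {"dx": -0.03, "dy": -0.01, "dz": -0.08, "twist": -0.08},
    {"dx": -0.03, "dy": -0.01, "dz": -0.09, "twist": -0.08},
    {"dx": -0.03, "dy": -0.01, "dz": -0.09, "twist": -0.08},
    {"dx": -0.03, "dy": -0.01, "dz": -0.09, "twist": -0.08},
  ],
)

```text
t: 17.73
tool_pos: [0.5869, 0.0174, 0.0661]
tool_rot: [2.17, 2.269, 0.032]
contact_force: [-9.5, 2.3, 23.8]
opening: 0.0149
```

```bash
python3 - <<'E'
from h import *
pose()
im=grab('wrist','w17');s=grab('side','s17')['frame']; pose()
W=world(im)
print('block',np.median(W[218:228,278:290,2]),'collar',[round(float(np.median(W[r-1:r+2,c-1:c+2,2])),4) for r,c in((228,315),(228,328),(245,354))])
print('plate',[round(float(np.median(W[r-2:r+3,c-2:c+3,2])),4) for r,c in((190,200),(270,210),(190,440),(265,430))])
cv2.imwrite('pics/s17c.png',np.hstack([cv2.resize(s[150:270,240:360,::-1],(400,400),interpolation=cv2.INTER_CUBIC),cv2.resize(im['frame'][100:380,180:460,::-1],(400,400),interpolation=cv2.INTER_CUBIC)]))
E
```

```text
t 17.73 tcp [586.9  17.4  66.1] jaw 2.55 F [-9.5  2.3 23.8] T [0.47 2.03 0.31] op 0.0149 q6 -0.16
t 17.82 tcp [586.9  17.4  66.2] jaw 2.55 F [-9.6  3.4 23.2] T [0.55 2.   0.36] op 0.0145 q6 -0.16
block 0.05740335781069569 collar [0.0626, 0.0624, 0.0625]
plate [0.0275, 0.0274, 0.0272, 0.0272]
```

View pics/s17c.png

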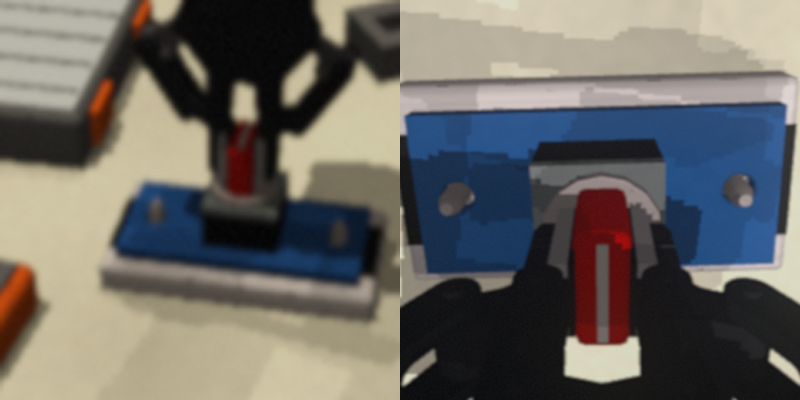

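```bash
python3 - <<'E'
from h import *
from scipy.spatial.transform import Rotation as R
o=pose(); print(R.from_rotvec(o['tool_rot']).as_matrix().round(4))
im=dict(np.load('pics/w17.npz'));W=world(im);f=im['frame'];hsv=cv2.cvtColor(f,cv2.COLOR_RGB2HSV)
def fit(k,n):
    P=W[k]; A=np.c_[P[:,:2]-P[:,:2].mean(0),np.ones(len(P))]; c,*_=np.linalg.lstsq(A,P[:,2],rcond=None); print(n,len(P),c.round(4),'span',np.ptp(P[:,:2],axis=0).round(3))
k=np.zeros(W.shape[:2],bool);k[215:290,290:360]=1;k&=(W[...,2]>.0608)&(W[...,2]<.0640)
fit(k,'collar')
k=np.zeros(W.shape[:2],bool);k[235:335,300:342]=1;k&=(W[...,2]>.094)&(W[...,2]<.102);fit(k,'handle top')
k=np.zeros(W.shape[:2],bool);k[200:260,260:370]=1;k&=(W[...,2]>.055)&(W[...,2]<.0595);fit(k,'block')
E
```

```text
t 17.82 tcp [586.9  17.4  66.2] jaw 2.55 F [-9.6  3.4 23.2] T [0.55 2.   0.36] op 0.0145 q6 -0.16
[[-0.0446  0.9989  0.0151]
 [ 0.9989  0.0444  0.014 ]
 [ 0.0133  0.0157 -0.9998]]
collar 835 [ 0.0112 -0.0164  0.0624] span [0.034 0.016]
handle top 2969 [ 0.0015 -0.0226  0.0973] span [0.017 0.033]
block 1806 [-0.0001 -0.0107  0.0573] span [0.047 0.026]
```

```bash
python3 - <<'E'
from h import *
print(ctrl.finish_job())
E
```

```text
the job is handed in; nothing more can be done
None
```

I lowered the plate onto both pins, pushed the plug into the socket and twisted it clockwise. I handed the job in at about 18 s, still gripping the plug and pressing it down.

**Plate:** it sits flush. Its top read 27.2–27.5 mm at four spots with even height, against the nominal 28 mm. The camera also reads the dock and block tops 0.6–1.5 mm low.

**Twist:** the tool turned about 91.4° from the insertion angle, where a quarter turn is 90° and the stops are at 93°. The gripper never lost the handle. The handle's angle in the picture, taken before the last 0.7°, suggested about 89°. That reading was rough.

**Plug home:** the collar's top is about 5.1 mm above the block's top, and the collar is 5 mm thick, so it is flush to within about 0.1 mm in the middle. The downward push held steady at about 23 N, well above the 12 N spring force.

**Not perfect:**
- The tool ended about 1.2° off vertical. The collar itself looked tilted by about 0.7° relative to the block, which lifts one rim by a few tenths of a millimetre.
- A side force of about 10 N remained on the tool.
- I did not try to remove either, and I had no direct reading of the spring contact.

I did not touch the multimeter, parts case or mouse.

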